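# Lock a jar carriage's stop bolt into the bench strut

## Robot

A 6-joint arm with a two-finger parallel gripper is mounted at the origin on the work surface. World frame = base frame: x ahead of the robot, y to its left, z up, the work surface at z = 0. Lengths are in m, angles in degrees, forces in N, time in s.
With the tool pointing down it reaches from about 0.375 to 0.75 m from the base axis. Payload 9 kg.
Tool frame: the origin (TCP) lies where the fingers leave the gripper's body, on its centre line; the fingertips stand 73 mm ahead of it and the grasp point (between the pads) lies 54 mm ahead of it (robot.tip_reach is the distance from the TCP to the fingertips, in m); z points along the fingers, y is the line along which they close (so a half turn about z gives the same grasp; the last joint's range is limited). The gripper opens to 85 mm and grips with 20 to 120 N. Pads are 22 mm wide; open, the fingers measure 114 mm over their backs; the gripper's body (76 mm by 85 mm) begins 54 mm behind the grasp point. The pads swing forward as they close: fully open they stand 13 mm farther back than shut.
Start: joints at [51.813, 5.964, 5.575, 89.605, 0, 77.527], TCP at [0.26, 0.541, 0.304] pointing down, gripper open.
Joint ranges: [-171.21, 171.21], [-48.23, 106.86], [-62.78, 66.21], [-105.2, 120.99], [-86.42, 89.51], [-180, 180]. Speed limits (degrees/s): [127.2, 127.2, 147.25, 180, 180, 180].

## Interface

Orientations are given as [roll, pitch, yaw] about the fixed x, y, z axes, in that order (R = Rz(yaw) Ry(pitch) Rx(roll)).
In Python, from plant import robot gives the robot as it stands. Calls block until the motion is done:
- robot.move_pose(position, orientation): joint-space move of the TCP to a pose.
- robot.line_to(position, vel=0.15, rotation=None, guard=None): straight line of the TCP; rotation=None keeps the orientation; vel is the mean speed in m/s. With guard (N) it stops when the force on the tool has changed by that much, and returns True; else False.
- robot.goto_joints(angles): joint-space move.
- robot.set_gripper(opening): finger opening in m; the grip force is fixed at half the most; returns when the fingers have stopped.
- robot.pause(seconds).
- robot.ik(position, orientation): joint angles nearest the present ones, or None.
- robot.observe(): the state.
- robot.grab_frame(name): name is "scene" or "top" or "wrist"; returns the picture (384x512x3 uint8, blue, green, red); there is no depth.
- robot.get_calibration(name): a dict with "vertical_fov" (degrees; the focal length in pixels is half the picture's height over the tangent of half this angle, whatever the lens; pixels are square), "cx", "cy" (the principal point, pixels), "rvec" (rotation vector, rad) and "tvec" (3), from world to camera coordinates, as OpenCV has them. Camera axes: x right, y down, z forward; pixel columns grow to the right and rows downward; lengths in m; the calibration is good to about 2 mm. A picture is of the moment at which its call begins: read the wrist's pose just before it. get_calibration takes no time and is no camera call; for the wrist camera it gives the pose at the moment of the call.
A pose or a line that the arm cannot do raises robot.IKError and nothing moves.
- robot.job_done(): hands the job in; it is judged then, once.
The state is a dict: "time": time; "q": joint angles; "qvel": joint speeds; "joint_torque": joint torques, N m; "tool_pos": TCP position; "tcp_rot": TCP orientation; "ft_force": force on the tool from outside, world axes, zero at the start; "torque": the same for the moment, N m; "gripper_width": finger opening in m; "gripper_force": force on a finger pad.
Only numpy, scipy, OpenCV 4.12 (cv2) and the standard library are available. Lean on these libraries where they do the work, as an engineer would, in place of code of your own. Each camera call takes 0.05 s, during which the arm holds its last target. There are 200 camera calls.

## Task

Take the green-handled hammer-head bolt out of its grey holder and put its head down through the slot of the steel strut at the yellow mark, then slide it along the slot until its collar touches the orange sprung bumper of the jar carriage and you feel the spring give a little. Keeping it there, push the bolt down against its own spring, turn it a quarter turn and let go, so that its head springs up and catches under the lips with the collar still pressing lightly on the bumper. Push gently, never ramming the bumper or the strut hard, and leave the jars and the tin where they are.

Things in the scene. Friction and masses are not known exactly. Their poses are not given: they have to be found in the camera images.
- bolt: Hammer-head bolt, upright, 0.17 kg. Origin: centre of the head's underside; z up the shank; x is the long way of the brass head AND of the green handle. Above the origin: head 0-6 mm (33 x 19, corners cut), square boss on it 6-10 mm (18 x 18), shank 14 mm thick, handle bar 38-72 mm (46 in x, 14 thick in y). Starts hanging by its collar in the holder, origin 18 mm above the bench.
- grip (a point): Middle of the green handle on the bolt's axis, 57 mm above the bolt's origin: the point to grip, fingers closing on the 14 mm thickness (bolt y).
- collar_seat (a point): On the bolt's axis, 12 mm above its origin: underside of the aluminium collar when free. The collar (36 mm across, 10 mm thick) slides on the shank, held down by a coil spring: it starts to give at 5 N, needs 1 N more per mm, and can rise 12 mm up the shank. It rests on the strut's lips while the bolt is pushed down through it.
- holder: Grey plastic block 100 x 80 x 30 mm, fixed to the bench, with a pocket 37 x 23 mm, 24 mm deep, in its middle along its x. Origin: centre of its underside.
- rail: Steel strut channel fixed to the bench, 348 mm long in its x, 41 wide in y, 41 high, with a 22 mm wide slot along the top, ends capped. Origin: centre of its underside. The lips beside the slot turn down 9 mm (lower edges at 32 mm; floor at 2.5 mm); the room inside is 38 mm wide. The bolt's head passes the slot only with its long side along the rail (x).
- entry (a point): Yellow mark, on the slot's centre line at the lips' top (41 mm up), at rail x = -115 mm: where to put the bolt in. With the free collar resting on the lips the bolt's origin is 29 mm above the bench.
- slot (a point): Slot's centre line at the lips' top, rail x = 0. Push the bolt 8 to 11 mm down from where its collar rests on the lips (about 13-16 N; solid at 12) and the boss clears the lip edges, so that it turns either way. After a quarter turn (handle across the rail) and release, the boss rises between the lips and the head hooks under them, origin 26 mm up, clamped by 8 N.
- carriage: Blue and black jar carriage fixed over the strut's +x end; same frame as the rail. Its block spans rail x = 108 to 170 mm, 74 mm wide, up to 123 mm above the bench with its jar. A flat rod from it lies on the slot and ends, towards the yellow mark, in an orange sprung bumper. Rod and bumper stay below 13 mm above the lips.
- rod (a point): Where the bumper rod leaves the carriage block. Its length differs each time and is not measured: the orange bumper's face (30 mm wide, 2-11 mm above the lips) is anywhere from rail x = -8 to +40 mm; find it by feel or sight. Pushed towards +x it starts to give at 2 N, needs 0.4 N more per mm, and is solid after 10 mm (6 N). The collar's rim, 18 mm from the bolt's axis, touches it.
- jar_a: Clear sample jar with red lid, 52 mm wide, 70 mm tall, a bystander. Origin: centre of underside.
- jar_b: Amber sample jar with red lid, 52 mm wide, 70 mm tall, a bystander. Origin: centre of underside.
- tin: Blue food tin, 72 mm wide, 34 mm tall, a bystander. Origin: centre of underside.

How it is judged (in metres and radians):
On the way, in this order (a step that is already met when the one before it is completed fails the run):
1. the bolt's head is down in the slot, handle along the strut, clear of the bumper (z of bolt in the frame of rail between 0.01 and 0.034 m and y of bolt in the frame of rail between -0.006 and 0.006 m and x of bolt in the frame of rail below -0.04 m and angle between the x axis of bolt and the x axis of rail, either way round below 0.25 rad and angle between bolt's own z axis and vertical below 0.15 rad and contact force between bolt and carriage below 0.3 N), for 0.2 s.
2. slid along the slot until the collar presses the bumper (z of bolt in the frame of rail below 0.034 m and y of bolt in the frame of rail between -0.006 and 0.006 m and contact force between bolt and carriage above 1 N), for 0.2 s.
At the end, for the whole second after the job is handed in: Bolt released, at rest and upright (7 deg) in the slot, handle across the strut (12 deg), head sprung up under the lips (origin 23.5-28.5 mm above the strut's underside, within 6 mm of the slot's centre line), collar pressing the bumper with 1 to 9 N (angle between the x axis of bolt and the y axis of rail, either way round below 0.22 rad and z of bolt in the frame of rail between 0.0235 and 0.0285 m and y of bolt in the frame of rail between -0.006 and 0.006 m and angle between bolt's own z axis and vertical below 0.12 rad and contact force between bolt and carriage between 1 and 9 N and linear speed of bolt below 0.01 m/s); the robot touches nothing.
It fails at once if the bumper or carriage is pushed by the bolt with more than 15 N (contact force between bolt and carriage above 15 N).
It fails at once if the bolt is forced against the strut with more than 40 N, its own clamping load included (contact force between bolt and rail above 40 N).
It fails at once if a jar or the tin is moved more than 15 mm (distance of any of jar_a, jar_b, tin from where it was at the start of the episode above 0.015 m).
It also fails if it takes over 59 s, if anything falls off the work surface, if the arm or the gripper's body presses on something with over 40 N, if the wrist force passes 120 N, or if a joint passes its speed limit or range.

## Working session

There is one attempt and no reset: what is moved stays moved. The work goes in short steps, each a Python script; the robot and the scene stay as the last script left them, time stands still between calls to the robot, and variables do not carry over. Pictures are saved under pics/ and viewed, at most 10 in all, crops included, and the job is handed in when it is done.

```bash
mkdir -p pics; ls
python3 - <<'E'
from plant import robot
import cv2
for n in ("top","scene"):
    cv2.imwrite(f"pics/{n}0.png",robot.grab_frame(n)); c=robot.get_calibration(n); print(n,c)
s=robot.observe(); print(s["time"],s["tcp_rot"],s["tool_pos"],robot.tip_reach)
E
```

```text
pics
top {'vertical_fov': 55.959419629630375, 'cx': 254.22837986561996, 'cy': 192.85825614110016, 'rvec': array([ 2.1742468 , -2.12142661,  0.20049296]), 'tvec': array([-0.08881361,  0.56514019,  0.87758866])}
scene {'vertical_fov': 50.75987384797299, 'cx': 253.26145889043457, 'cy': 190.61472227554867, 'rvec': array([ 1.86264965,  1.40557081, -0.65590703]), 'tvec': array([-0.10675671, -0.3028338 ,  1.40695595])}
0.1 [-1.79934274e+02 -1.35194064e-02  1.54285481e+02] [0.26018205 0.54040657 0.30322662] 0.0726
```

View pics/top0.png

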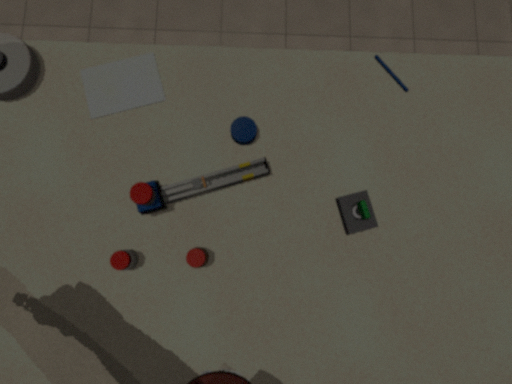

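View pics/scene0.png

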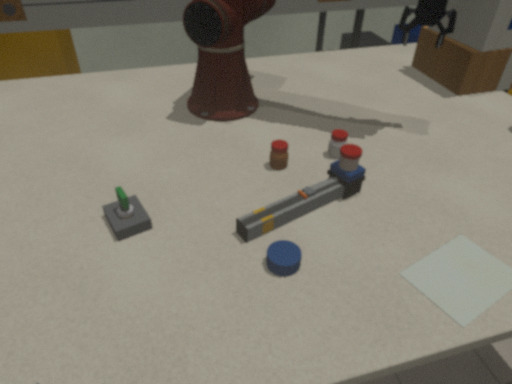

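```bash
cat > h.py <<'E'
from plant import robot
import cv2, numpy as np
def ray(name,uv,z,cal=None):
    c=cal or robot.get_calibration(name); f=192/np.tan(np.radians(c["vertical_fov"]/2))
    R=cv2.Rodrigues(c["rvec"])[0]; C=-R.T@c["tvec"]
    d=R.T@np.array([(uv[0]-c["cx"])/f,(uv[1]-c["cy"])/f,1]); return C+d*(z-C[2])/d[2]
def proj(name,P,cal=None):
    c=cal or robot.get_calibration(name); f=192/np.tan(np.radians(c["vertical_fov"]/2))
    p=cv2.Rodrigues(c["rvec"])[0]@np.asarray(P)+c["tvec"]; return [f*p[0]/p[2]+c["cx"],f*p[1]/p[2]+c["cy"]]
E
python3 - <<'E'
from h import *
im=cv2.imread("pics/top0.png")
a=cv2.resize(im[145:220,125:285],None,fx=5,fy=5,interpolation=cv2.INTER_CUBIC)
b=cv2.resize(im[180:245,325:390],None,fx=3.4,fy=3.4,interpolation=cv2.INTER_CUBIC)
o=np.zeros((600,800,3),np.uint8); o[:375]=a; o[376:376+221,:221]=b; 
cv2.imwrite("pics/c.png",cv2.convertScaleAbs(o,alpha=1.6))
for uv,z in [((357,212),.03),((363,210),.08),((148,196),.04),((268,167),.04),((243,130),.034),((197,258),.07),((121,260),.07)]: print(uv,ray("top",uv,z).round(4))
E
```

```text
(357, 212) [ 0.5266 -0.3439  0.03  ]
(363, 210) [ 0.5261 -0.3433  0.08  ]
(148, 196) [0.5529 0.1961 0.04  ]
(268, 167) [ 0.6376 -0.1095  0.04  ]
(243, 130) [ 0.7383 -0.0414  0.034 ]
(197, 258) [0.4005 0.0601 0.07  ]
(121, 260) [0.3918 0.2414 0.07  ]
```

View pics/c.png

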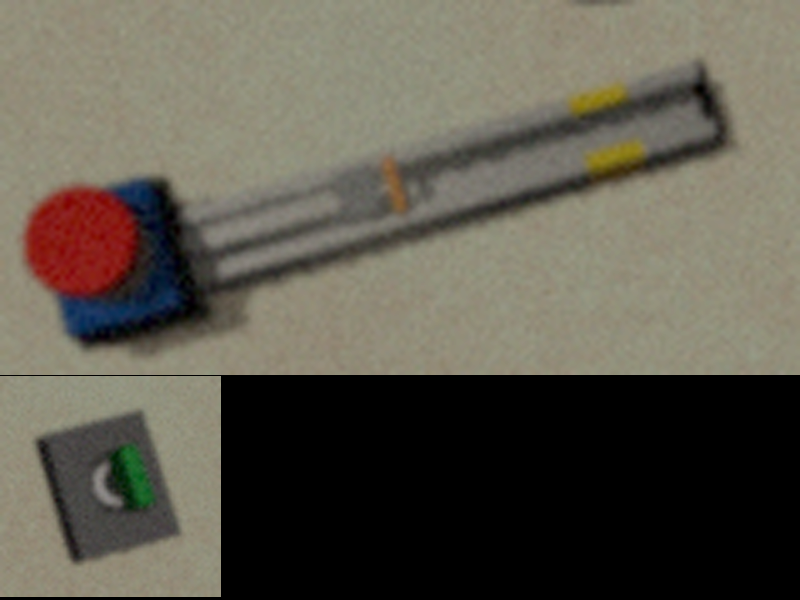

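Run:
```python
from h import *
E=ray("top",(125+606.1/5,145+127.6/5),.041);B=ray("top",(125+397/5,145+184.6/5),.048)
print(E,B,np.degrees(np.arctan2(*(B-E)[[1,0]])),np.linalg.norm((B-E)[:2])-.115)
k=lambda u,v:(325+u/3.4,180+(v-376)/3.4)
print(ray("top",k(134,477),.09))
a=[ray("top",k(*p),.03) for p in [(40,440),(140,412),(178,535),(75,560)]]
print(np.mean(a,0),np.degrees(np.arctan2(*(a[3]-a[0])[[1,0]])),np.degrees(np.arctan2(*(a[2]-a[1])[[1,0]])),np.linalg.norm(a[3]-a[0]),np.linalg.norm(a[1]-a[0]))
h0=ray("top",k(127,448),.09);h1=ray("top",k(143,505),.09);print(np.degrees(np.arctan2(*(h1-h0)[[1,0]])))
c=robot.get_calibration("wrist");R=cv2.Rodrigues(c["rvec"])[0];print(c["vertical_fov"],-R.T@c["tvec"],R[2]);
s=robot.observe();print(s["q"],s["tool_pos"])
for p,y in [((.60,0,.3),r) for r in (15,-75,105,-165)]+[((.52,-.343,.3),r) for r in (15,-75,105,-165)]:
    print(p,y,robot.ik(p,[180,0,y]))
```

```text
[ 0.62639068 -0.05288512  0.041     ] [0.5919188  0.05325339 0.048     ] 107.99286957831204 -0.0034038861057409248
[ 0.52567484 -0.34354787  0.09      ]
[ 0.52548951 -0.34345598  0.03      ] -164.4747979900758 -164.2868707016735 0.09466462027198576 0.08172872635396623
-165.64933670159957
70.69981718321323 [0.18501947 0.57666784 0.37390374] [ 0.28994582 -0.14042104 -0.94668546]
[ 5.18127300e+01  5.99285765e+00  5.53179211e+00  8.96060295e+01
 -9.94961223e-04  7.75272415e+01] [0.26018205 0.54040657 0.30322662]
(0.6, 0, 0.3) 15 [-12.47420171   5.91769272   5.11634135  89.19864862   0.
 152.52579829]
(0.6, 0, 0.3) -75 [ -12.47420171    5.91769272    5.11634135   89.19864862    0.
 -117.47420171]
(0.6, 0, 0.3) 105 [-12.47420171   5.91769272   5.11634135  89.19864862   0.
  62.52579829]
(0.6, 0, 0.3) -165 [-12.47420171   5.91769272   5.11634135  89.19864862   0.
 -27.47420171]
(0.52, -0.343, 0.3) 15 [-45.41739145   9.9868523    9.52986826  89.54301596   0.
 119.58260855]
(0.52, -0.343, 0.3) -75 [ -45.41739145    9.9868523     9.52986826   89.54301596    0.
 -150.41739145]
(0.52, -0.343, 0.3) 105 [-45.41739145   9.9868523    9.52986826  89.54301596   0.
  29.58260855]
(0.52, -0.343, 0.3) -165 [-45.41739145   9.9868523    9.52986826  89.54301596   0.
 -60.41739145]
```

Run:
```python
from h import *
import pickle
cal={}
for n,p,y in [("rail",(.609,0,.2),108),("hold",(.5257,-.3435,.24),15)]:
    robot.move_pose(p,[180,0,y]); robot.pause(.2)
    cal[n]=robot.get_calibration("wrist"); cv2.imwrite(f"pics/w_{n}.png",robot.grab_frame("wrist"))
pickle.dump(cal,open("cal.pkl","wb")); print(robot.observe()["time"])
a=np.hstack([cv2.imread(f"pics/w_{n}.png") for n in cal]); 
cv2.imwrite("pics/w_rail2.png",cv2.resize(cv2.imread("pics/w_rail.png"),(800,600),interpolation=cv2.INTER_CUBIC))
cv2.imwrite("pics/w_hold2.png",cv2.resize(cv2.imread("pics/w_hold.png"),(800,600),interpolation=cv2.INTER_CUBIC))
```

```text
4.2583
```

View pics/w_rail2.png

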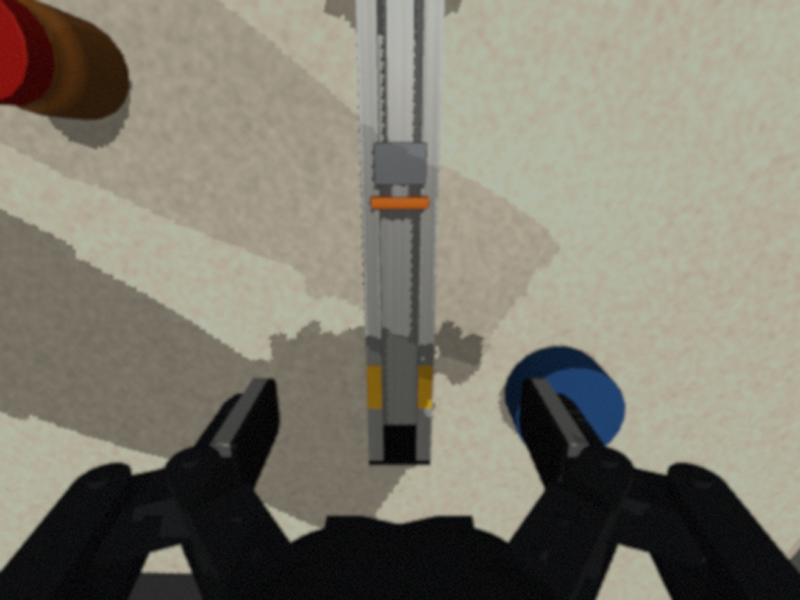

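View pics/w_hold2.png

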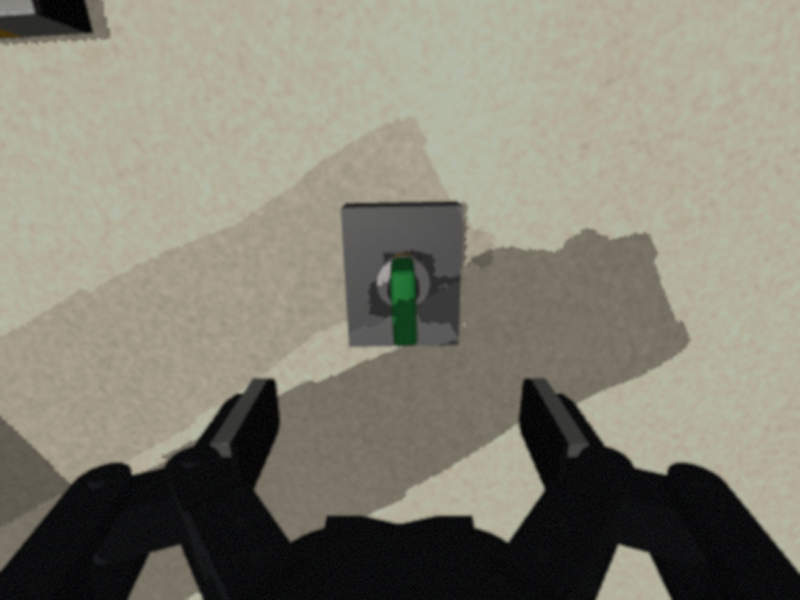

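Run:
```python
from h import *
import pickle
cal=pickle.load(open("cal.pkl","rb")); S=lambda u,v:((u+.5)*.64-.5,(v+.5)*.64-.5)
W=lambda n,u,v,z:ray(None,S(u,v),z,cal[n])
c=cal["rail"]
E=W("rail",400.5,387,.041);B=W("rail",400,209,.0435);u=(B-E)[:2];ang=np.degrees(np.arctan2(u[1],u[0]))
e1=W("rail",369,463,.041);e2=W("rail",430,463,.041)
print("entry",E,"bump",B,ang,"face x",np.linalg.norm(u)-.115,"end mid",(e1+e2)/2,np.linalg.norm(e1-e2),np.linalg.norm(((e1+e2)/2-E)[:2]))
H=[W("hold",*p,.03) for p in [(343,207),(465,206),(459,345),(350,346)]]
print("holder",np.mean(H,0),[np.degrees(np.arctan2(*(H[i]-H[j])[[1,0]])) for i,j in((0,3),(1,2))],np.linalg.norm(H[0]-H[3]),np.linalg.norm(H[0]-H[1]))
ax=np.array([np.cos(np.radians(15.5)),np.sin(np.radians(15.5)),0])
o=np.array([*np.mean(H,0)[:2],.018])
for n,dx,z in [("top+x",.023,.072),("top-x",-.023,.072),("low+x",.023,.038)]:
    q=proj(None,o+ax*dx+[0,0,z],cal["hold"]); print(n,(np.array(q)+.5)/.64-.5)
print("handle if top rows298-345",W("hold",404,298,.09),W("hold",404,344,.09))
```

```text
entry [ 0.62672773 -0.05110194  0.041     ] bump [0.59241874 0.05255546 0.0435    ] 108.31373904295053 face x -0.00581225922925338 end mid [ 0.64401666 -0.10590565  0.041     ] 0.0404561046951253 0.05746611155138263
holder [ 0.52600071 -0.34618812  0.03      ] [np.float64(15.650626125698734), np.float64(15.52543376107643)] 0.10004684166824082 0.07976598812285451
top+x [405.49076814 270.71842907]
top-x [405.56781448 348.00161099]
low+x [404.67551678 256.07354647]
handle if top rows298-345 [ 0.53292648 -0.34339818  0.09      ] [ 0.50603852 -0.35079422  0.09      ]
```

Run:
```python
from h import *
hx,hy=.5259,-.3457
robot.line_to([hx,hy,.129],vel=.12,rotation=[180,0,15.5])
robot.set_gripper(0.0); s=robot.observe(); print(s["time"],s["gripper_width"],s["gripper_force"],s["ft_force"])
print(robot.line_to([hx,hy,.209],vel=.1)); s=robot.observe(); print(s["time"],s["gripper_width"],s["ft_force"],s["tool_pos"])
robot.move_pose([.6266,-.0515,.209],[180,0,108.1]); robot.pause(.2)
import pickle; pickle.dump(robot.get_calibration("wrist"),open("cal2.pkl","wb"))
im=robot.grab_frame("wrist"); cv2.imwrite("pics/w3.png",im); cv2.imwrite("pics/w3b.png",cv2.resize(im,(800,600),interpolation=cv2.INTER_CUBIC))
s=robot.observe(); print(s["time"],s["ft_force"],s["tool_pos"],s["tcp_rot"])
```

```text
5.9833 0.013801081058993973 60.66194415092468 [0.01352079 0.10022445 1.63655824]
False
6.9333 0.013237244058162005 [ 0.37214269 -0.29669856 -1.76995068] [ 0.52564267 -0.34545992  0.20808329]
8.3667 [ 0.41163126 -0.7487873  -0.99342561] [ 0.62653057 -0.05247933  0.20895117] [-1.79995950e+02  3.05825425e-03  1.07989981e+02]
```

View pics/w3b.png

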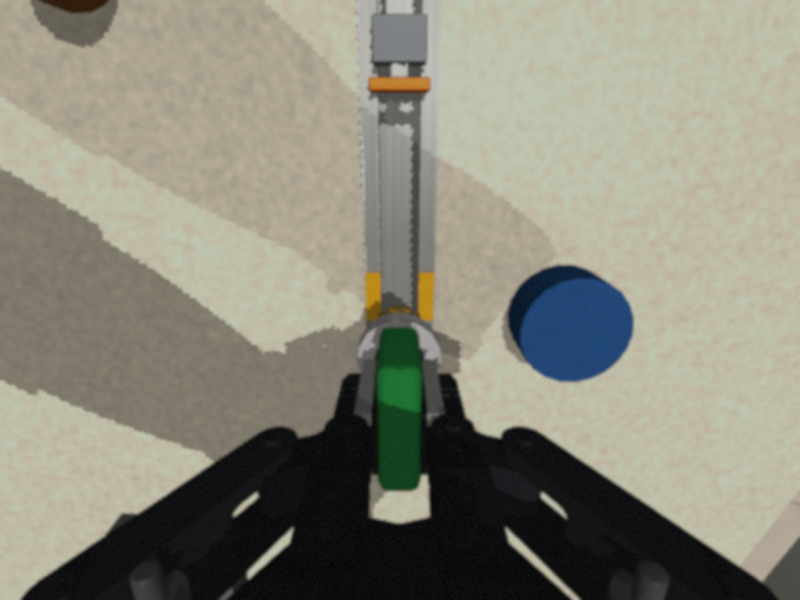

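Run:
```python
from h import *
import pickle
c=pickle.load(open("cal2.pkl","rb")); S=lambda u,v:((u+.5)*.64-.5,(v+.5)*.64-.5)
s=robot.observe();T=s["tool_pos"];a=np.radians(s["tcp_rot"][2]);X=np.array([np.cos(a),np.sin(a)]);Y=np.array([-X[1],X[0]])
for n,u,v,z in [("mark",400,297,.041),("bump",399.5,91,.0435),("h-",399,489,T[2]-.054+.015),("hlow+",399,328,T[2]-.054-.019),("tipL",340,375,T[2]-.073)]:
    P=ray(None,S(u,v),z,c)[:2]; print(n,P,"rel tool x,y",(P-T[:2])@X,(P-T[:2])@Y)
```

```text
mark [ 0.62648039 -0.05125339] rel tool x,y 0.0011815088482028209 -0.0003309066638981771
bump [0.59176959 0.05432553] rel tool x,y 0.11231918404435332 7.477247569677075e-05
h- [ 0.63250446 -0.07192761] rel tool x,y -0.020342498393104723 0.00032478121961606216
hlow+ [ 0.61950417 -0.03190712] rel tool x,y 0.02173655607290349 0.00032913505387652497
tipL [ 0.60404579 -0.05747014] rel tool x,y 0.002197632466296213 0.022926926933655195
```

```bash
cat >> h.py <<'E'
A=np.radians(108.1); U=np.array([np.cos(A),np.sin(A)]); V=np.array([-U[1],U[0]])
E0=np.array([.6266,-.0515])-.0003*V+.0*U   # TCP xy at entry (rail x=-.115)
def P(x,z,y=0): return [*(E0+U*(x+.115)+V*y),z]
def st(t=""):
    s=robot.observe(); T=s["tool_pos"]; d=T[:2]-E0; f=s["ft_force"]
    print(t,"t%.2f x%.4f y%.4f z%.4f"%(s["time"],d@U-.115,d@V,T[2]),"F u%.2f v%.2f z%.2f"%(f[:2]@U,f[:2]@V,f[2]),"yaw%.2f w%.4f M%s"%(s["tcp_rot"][2],s["gripper_width"],np.round(s["torque"],2)))
    return s
E
python3 - <<'E'
from h import *
robot.line_to(P(-.115,.165),vel=.08); robot.pause(.2); st("above")
print(robot.line_to(P(-.115,.1385),vel=.03,guard=4)); robot.pause(.3); st("in")
im=robot.grab_frame("scene"); 
cv2.imwrite("pics/s4.png",cv2.resize(im[130:270,180:380],None,fx=4,fy=4,interpolation=cv2.INTER_CUBIC))
E
```

```text
above t9.27 x-0.1152 y-0.0003 z0.1657 F u-0.67 v-0.20 z-0.98 yaw108.10 w0.0132 M[0.   0.02 0.01]
True
in t10.37 x-0.1148 y0.0003 z0.1389 F u-0.89 v-1.84 z4.17 yaw108.10 w0.0131 M[-0.11 -0.62  0.07]
```

View pics/s4.png

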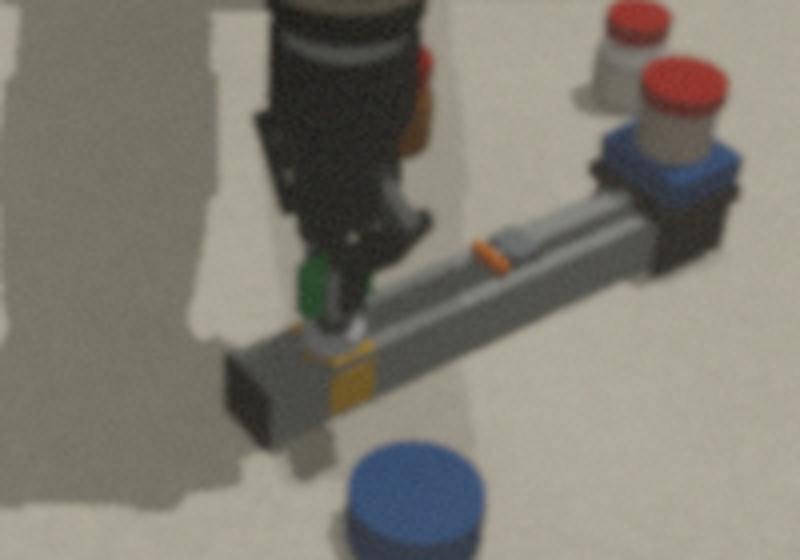

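Run:
```python
from h import *
robot.line_to(P(-.115,.1397,-.0003),vel=.02); robot.pause(.3); st("raised")
print(robot.line_to(P(-.05,.1397,-.0003),vel=.05,guard=8)); robot.pause(.3); st("mid")
print(robot.line_to(P(-.005,.1397,-.0003),vel=.012,guard=1.8)); robot.pause(.3); st("touch")
```

```text
raised t10.97 x-0.1149 y-0.0000 z0.1395 F u-1.14 v2.09 z4.71 yaw108.09 w0.0131 M[-0.23  0.36 -0.02]
False
mid t12.72 x-0.0499 y-0.0003 z0.1397 F u1.35 v-0.36 z3.52 yaw108.10 w0.0130 M[ 0.21 -0.17 -0.  ]
True
touch t13.53 x-0.0498 y-0.0003 z0.1398 F u-0.30 v1.81 z4.67 yaw108.09 w0.0131 M[-0.17  0.23  0.03]
```

Run:
```python
from h import *
for z in (.1405,.1412):
    robot.line_to(P(-.05,z,-.0003),vel=.02); robot.pause(.3); s=st("raised")
    if s["ft_force"][2]<0.5: break
print(robot.line_to(P(-.005,z,-.0003),vel=.012,guard=1.8)); robot.pause(.3); st("touch")
```

```text
raised t14.07 x-0.0499 y-0.0002 z0.1402 F u0.13 v-1.13 z-0.82 yaw108.10 w0.0132 M[ 0.06 -0.06 -0.02]
True
touch t16.57 x-0.0226 y-0.0002 z0.1399 F u-0.78 v-1.72 z3.56 yaw108.09 w0.0132 M[-0.06 -0.63  0.02]
```

Run:
```python
from h import *
x=-.0226
robot.line_to(P(x,.1412,-.0003),vel=.02); robot.pause(.3); st("raised")
for i in range(4):
    x+=.002; robot.line_to(P(x,.1412,-.0003),vel=.01,guard=6); robot.pause(.25); s=st("step")
    if s["ft_force"][:2]@U<-2.8: break
```

```text
raised t17.12 x-0.0225 y0.0000 z0.1408 F u-2.55 v0.04 z-2.89 yaw108.09 w0.0130 M[-0.5  -0.19 -0.01]
step t17.72 x-0.0206 y-0.0002 z0.1411 F u-3.36 v1.63 z-2.36 yaw108.09 w0.0136 M[-0.8   0.02  0.03]
```

Run:
```python
from h import *
x=-.0204
robot.line_to(P(x,.1350,-.0002),vel=.015,guard=20); st("d1")
print(robot.line_to(P(x,.1305,-.0002),vel=.015,guard=20)); robot.pause(.2); s=st("down")
f=s["ft_force"][2]
if 10<f<19:
    for d in (10,20):
        a=np.radians(-d); off=.0007*np.array([1-np.cos(a),-np.sin(a)])
        robot.line_to(P(x+off[0],.1305,-.0002+off[1]),vel=.01,rotation=[180,0,108.1-d],guard=20); s=st("turn%d"%d)
```

```text
d1 t18.28 x-0.0207 y-0.0006 z0.1361 F u-1.36 v4.23 z7.82 yaw108.09 w0.0129 M[-0.8   0.67  0.04]
False
down t18.93 x-0.0207 y-0.0006 z0.1322 F u-1.78 v5.43 z11.17 yaw108.09 w0.0132 M[-0.79  1.14  0.01]
turn10 t19.26 x-0.0208 y-0.0009 z0.1324 F u-1.74 v3.76 z11.92 yaw98.06 w0.0127 M[-0.66  0.7  -0.15]
turn20 t19.58 x-0.0209 y-0.0011 z0.1326 F u-2.49 v3.48 z10.39 yaw88.06 w0.0132 M[-0.66  0.43 -0.09]
```

Run:
```python
from h import *
x=-.0202; y0=.0006
def T(d,z): 
    a=np.radians(-d); off=.0007*np.array([1-np.cos(a),-np.sin(a)])
    return robot.line_to(P(x+off[0],z,y0+off[1]),vel=.01,rotation=[180,0,108.1-d],guard=20)
print(T(20,.1287)); robot.pause(.2); s=st("down")
for d in (30,40,50,60,70,80,90):
    if T(d,.1287): print("guard"); st("g"); break
    s=st("turn%d"%d)
    if abs(s["torque"][2])>.8: break
robot.pause(.2); st("end")
```

```text
False
down t20.13 x-0.0208 y-0.0009 z0.1313 F u-1.39 v0.40 z12.89 yaw88.09 w0.0134 M[-0.51  0.08 -0.12]
turn30 t20.46 x-0.0208 y-0.0007 z0.1313 F u-0.87 v0.94 z12.94 yaw78.07 w0.0133 M[-0.57  0.1  -0.15]
turn40 t20.78 x-0.0207 y-0.0005 z0.1313 F u-1.83 v1.32 z12.07 yaw68.06 w0.0129 M[-0.52  0.16 -0.15]
turn50 t21.11 x-0.0206 y-0.0004 z0.1312 F u-2.99 v1.99 z13.12 yaw58.06 w0.0132 M[-0.64  0.22 -0.13]
turn60 t21.43 x-0.0206 y-0.0003 z0.1312 F u-1.81 v1.16 z12.80 yaw48.06 w0.0130 M[-0.66  0.23 -0.05]
turn70 t21.76 x-0.0205 y-0.0003 z0.1313 F u-2.58 v0.09 z12.58 yaw38.06 w0.0130 M[-0.63  0.18 -0.11]
turn80 t22.08 x-0.0203 y-0.0002 z0.1312 F u-2.45 v1.28 z12.16 yaw28.06 w0.0131 M[-0.6   0.22 -0.19]
turn90 t22.41 x-0.0202 y-0.0002 z0.1313 F u-3.48 v0.60 z13.11 yaw18.06 w0.0129 M[-0.74  0.22 -0.12]
end t22.61 x-0.0202 y-0.0002 z0.1312 F u-2.35 v1.52 z12.84 yaw18.09 w0.0130 M[-0.67  0.21 -0.17]
```

Run:
```python
from h import *
x=-.0195; y=.0013
for z in (.133,.135,.136,.137,.1375,.138):
    robot.line_to(P(x,z,y),vel=.015,guard=20); robot.pause(.15); s=st("up")
    if s["ft_force"][2]<0.5: break
```

```text
up t23.19 x-0.0202 y-0.0002 z0.1351 F u-3.44 v-0.91 z8.96 yaw18.09 w0.0131 M[-0.68 -0.19 -0.03]
up t23.62 x-0.0202 y-0.0002 z0.1368 F u-3.29 v-0.91 z6.25 yaw18.09 w0.0130 M[-0.73 -0.37 -0.05]
up t24.02 x-0.0202 y-0.0001 z0.1372 F u-4.93 v-4.01 z2.35 yaw18.10 w0.0133 M[-0.81 -0.97 -0.07]
up t24.43 x-0.0202 y-0.0000 z0.1373 F u-5.16 v-5.72 z-4.87 yaw18.09 w0.0129 M[-0.8  -1.68 -0.03]
```

Run:
```python
from h import *
robot.line_to(P(-.0197,.1364,.0003),vel=.01,guard=20); robot.pause(.2); s=st("relax")
```

```text
relax t24.89 x-0.0202 y-0.0003 z0.1371 F u-5.67 v-2.06 z3.31 yaw18.09 w0.0130 M[-1.08 -0.56 -0.04]
```

Run:
```python
from h import *
import pickle
robot.set_gripper(.045); robot.pause(.2); st("open")
robot.line_to(P(-.0197,.25,.0003),vel=.1); robot.pause(.3); st("clear")
pickle.dump(robot.get_calibration("wrist"),open("cal3.pkl","wb"))
im=robot.grab_frame("wrist"); cv2.imwrite("pics/w5.png",cv2.resize(im,(800,600),interpolation=cv2.INTER_CUBIC))
```

```text
open t25.50 x-0.0196 y0.0003 z0.1363 F u-1.08 v0.33 z0.32 yaw18.10 w0.0449 M[-0.02 -0.01 -0.02]
clear t27.08 x-0.0197 y0.0004 z0.2497 F u0.30 v-0.17 z-0.81 yaw18.10 w0.0448 M[ 0.02 -0.   -0.05]
```

View pics/w5.png

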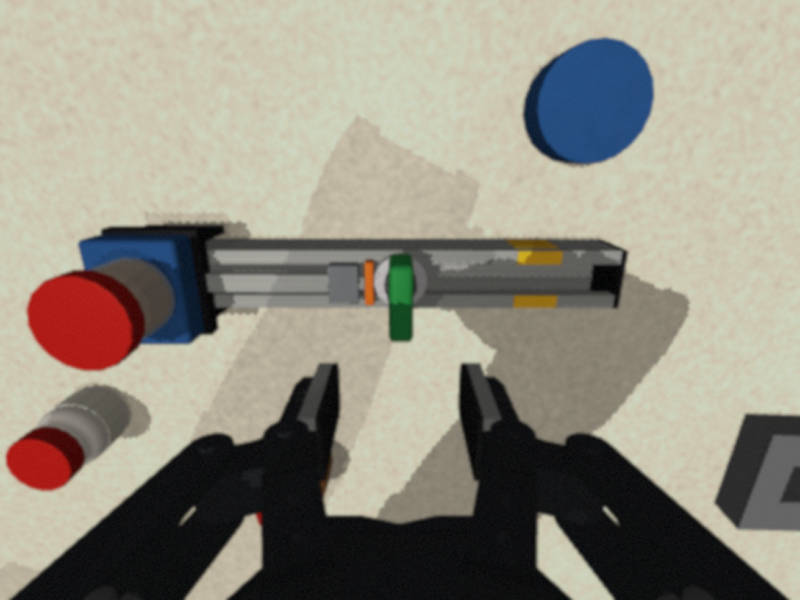

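Run:
```python
from h import *
import pickle
c=pickle.load(open("cal3.pkl","rb")); S=lambda u,v:((u+.5)*.64-.5,(v+.5)*.64-.5)
# local zoom measurement: column profile of orange
im=cv2.resize(cv2.imread("pics/w5.png"),(512,384),interpolation=cv2.INTER_AREA).astype(int)
row=im[170:190,225:285]; o=(row[:,:,2]-row[:,:,0]).mean(0); print(np.round(o).astype(int)); print(row.mean((0,2)).astype(int))
for n,u,v,z in [("handle top",400.5,320,.098),("collar L",374,280,.051),("collar R",427,280,.051),("orange R",374.5,280,.052),("orange L",365,280,.052),("mark L",514,301,.041),("mark R",557,301,.041)]:
    d=ray(None,S(u,v),z,c)[:2]-E0; print(n,d@U-.115,d@V)
```

```text
[ -3  -3  -3  -2   0   3   7  30  92 149 172 175 166 121  52  10   4   5
   5   5   5   4   2  -3 -12 -18 -19 -20 -20 -20 -20 -20 -20 -20 -20 -20
 -19 -17 -13  -6   0   2   2   3   3   2   3   3   3   3   3   3   3   3
   3   3   4   4   4   4]
[106 107 104  94  84  87  94  97 105 112 113 112 108 102 107 133 156 173
 179 180 170 147 112  85  68  69  75  78  78  77  76  75  74  73  73  71
  68  61  55  55  67  84  98 102 102  99  94  85  78  74  74  74  74  74
  74  76  81  85  88  90]
handle top -0.020288746406351407 0.00794923415175872
collar L -0.0028362666017318766 -0.00161801693124177
collar R -0.038042069245839805 -0.0016454232466395638
orange R -0.003228307745643866 -0.001917172061291535
orange L 0.003058660297905552 -0.001912277907028398
mark L -0.10003141138337757 0.016640032847151053
mark R -0.13015874356364432 0.01661671514340813
```

```bash
python3 -c "
from plant import robot
print(robot.job_done())"
```

```text
the job is handed in; nothing more can be done
None
```

The bolt is hooked under the lips with its handle across the strut. Its collar was touching the bumper with no visible gap, about 3 N by feel before release, and I handed the job in at about 27 s. The hand-in returned no verdict.

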